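Cover the sample loaf and raise the record camera to its second stop

TASK

Get the sample loaf ready for its batch-record picture: set the large glass lid gently down on the steel bowl so that it sits seated and level on the rim, and let go of it. Then take the camera stand's grip, squeeze its bar to free the locking pin and pull the camera straight up past the first stop to the second, as far as it goes. Finish while still holding it up there with the bar squeezed; leave the bowl and everything else on the table where they are.

Things in the scene. Friction and masses are not known exactly. Their poses are not given: they have to be found in the camera images.
- bowl_rim (a point): Centre of the mouth of the steel bowl, level with its rim, 75 mm above the table. Bowl: round, 160 mm across at the rim outside, 154 inside, 116 at the foot, wall 3 mm; holds a round loaf whose top is 16 mm below the rim. Loose, 0.7 to 1 kg, its middle 270 to 310 mm in front of the camera stand's axis. z is up.
- lid_knob (a point): Middle of the black knob of the large glass lid: on the lid's axis, 46 mm above its lowest face, so 46 mm above the table at first and 38 mm above the bowl's rim when seated. The knob is a 27 mm cylinder from 34 to 55 mm above the lid's lowest face, rounded top at 57 mm, thin neck below, glass at 21 mm. z is the lid's axis, up.
- lid: The large round glass lid, 172 mm across, clear with a steel band; loose, about 0.24 to 0.39 kg, lying skirt down. A steel skirt 140 mm across and 8 mm deep goes inside the bowl's mouth (7 mm of play all round); the band rests on the rim. Origin at the centre of its lowest face (the skirt's foot), z along its axis.
- grip (a point): Centre of the upright rubber grip on top of the camera stand's sliding column, on the stand's axis; 235 mm above the table at home, 325 mm at the second stop. Grip: 30 mm along x, 34 mm along y, from 38 mm below to 39 mm above this point. On its -y side is the grey squeeze bar, pressed in towards +y (see trigger); the +y side, 17 mm from the axis, is plain. z is up.
- column (a joint): How far the camera column is drawn straight up, m: 0 is home, 0.045 the first stop, 0.090 the second; it ends at 0.091. With the bar out a spring pin locks it at a stop (1.5 mm of play). With the bar squeezed it slides freely, friction about 1.5 N; it weighs about 0.45 kg, so it sinks if not carried.
- camera (a point): Middle of the camera that rides on the column, on the -x side of the grip: 85 mm from the stand's axis and 57 mm below the middle of the grip. 95 mm wide, its top 212 mm above the table at home, lens end 122 mm from the axis. Same axes as grip. Below is the fixed stand, bolted down: foot 150 mm across, tube 35 mm thick (collar 44) and 152 mm high.
- trigger (a joint): How far the squeeze bar is pressed into the grip, m: 0 out, 0.007 fully in; spring 4 N out, 8 N fully in; the pin is free beyond about 0.0055. The bar is a paddle 14 mm wide and 50 mm tall at the grip's height, its face 27 mm from the axis when out, 20 mm when in. Pinch bar and grip together along y: 44 mm across, 37 mm squeezed, then centred 1.5 mm towards -y.
- small_lid: Bystander: a smaller glass lid of the same make, 120 mm across, that fits another bowl; origin at the centre of its lowest face. Knob top at 57 mm.
- dredger: Bystander: a steel flour dredger, 68 mm thick and 103 mm high, beside the camera stand; origin under its centre.
- salt_jar: Bystander: a glass salt jar with a steel cap, 64 mm thick and 85 mm high, on the stand's other side; origin under its centre.
- scraper: Bystander: a steel dough scraper with a wooden back, about 115 by 150 mm and 12 mm thick, lying flat; origin under its centre.
- banneton: Bystander: a round proving basket with a loaf, 172 mm across, 75 mm high; origin under its centre.
- timer: Bystander: a small white kitchen timer, 70 by 70 by 24 mm, lying flat behind the camera stand; origin under its centre.
- spatula: Bystander: a steel spatula with a wooden handle, 280 mm long, lying flat on the robot's right, near it; origin under its centre.
Not all that is in view belongs to the job. Leave any purple or turquoise look-alike of the lid alone. Leave any red look-alike of the part that bears bowl_rim alone.

How it is judged:
On the way, in this order (a step that is already met when the one before it is completed fails the run):
1. the large lid sits level on the bowl's rim and has been let go (horizontal distance between lid_knob and bowl_rim below 0.008 m and z of lid_knob in the frame of bowl_rim between 0.035 and 0.041 m and angle between each of lid_knob, bowl_rim's own z axis and vertical below 0.035 rad and contact force between the fingers and lid below 0.1 N and linear speed of lid below 0.02 m/s), for 0.2 s.
2. the bar is squeezed at home and the pin is free (value of joint trigger above 0.0055 m and value of joint column below 0.02 m), for 0.05 s.
3. the column is drawn up past the first stop (value of joint column above 0.052 m and contact force between the fingers and column above 2 N).
At the end, for the whole second after the job is handed in: Column at the second stop (over 86 of 90 mm), still, gripped by the fingers (over 4 N) with the bar squeezed over 5 of 7 mm, so that the hand alone carries it; lid let go on the bowl, within 8 mm of its centre, seated to 3 mm in height, level within 2 degrees (all of step 1 and value of joint column above 0.086 m and velocity of joint column between -0.01 and 0.01 m/s and value of joint trigger above 0.005 m and contact force between the fingers and column above 4 N); the arm keeps its last pose, push and grip.
It fails at once if the lid is dropped on the bowl: let go more than 12 mm above its seat (horizontal distance between lid_knob and bowl_rim below 0.1 m and z of lid_knob in the frame of bowl_rim above 0.05 m and contact force between the fingers and lid below 0.05 N).
It fails at once if the bowl is shifted more than 30 mm or tipped (distance of bowl_rim from where it was at the start of the episode above 0.03 m or angle between bowl_rim's own z axis and vertical above 0.25 rad).
It fails at once if a bystander is shifted more than 30 mm (distance of any of small_lid, dredger, salt_jar, scraper, banneton, timer, spatula from where it was at the start of the episode above 0.03 m).
It also fails if it takes over 64 s, if anything falls off the work surface, if the arm or the gripper's body presses on something with over 40 N, if the wrist force passes 120 N, or if a joint passes its speed limit or range.

ROBOT

A 7-joint arm with a two-finger parallel gripper is mounted at the origin on the work surface. World frame = base frame: x ahead of the robot, y to its left, z up, the work surface at z = 0. Lengths are in m, angles in rad, forces in N, time in s.
With the tool pointing down it reaches from about 0.4 to 0.85 m from the base axis. Payload 4.5 kg.
Tool frame: the origin (TCP) lies midway between the tips of the shut fingers; the grasp point (between the pads) lies 19 mm behind it; z points along the fingers, y is the line along which they close (so a half turn about z gives the same grasp; the last joint's range is limited). The gripper opens to 85 mm and grips with 20 to 120 N. Pads are 22 mm wide; open, the fingers measure 114 mm over their backs; the gripper's body (76 mm by 85 mm) begins 54 mm behind the grasp point. The pads swing forward as they close: fully open they stand 13 mm farther back than shut.
Start: joints at [1.184, 0.689, -0.195, 1.565, 0.157, 0.902, -0.215], TCP at [0.255, -0.57, 0.196] pointing down, gripper open.
Joint ranges: [-3.01, 3.01], [-0.46, 2.08], [-1.47, 1.51], [0.13, 2.56], [-1, 4.14], [0.04, 2.09], [-2.66, 2.66]. Speed limits (rad/s): [2.57, 2.57, 3.14, 3.14, 3.14, 3.14, 3.14].

INTERFACE

Orientations are given as a 3x3 rotation matrix whose columns are the frame's x, y, z axes.
In Python, from workcell import manip gives the robot as it stands.
- The arm moves only by the tool drive_tool, never from a script. Its argument "motion" is a list that holds one entry, the list of rows, each a list of 7 numbers: the turn, a rotation vector about the tool's x, y, z normalised to -1 to 1, where 1 is 0.15 rad, then the shift along the tool's x, y, z normalised to -1 to 1, where 1 is 0.04 m, then the gripper command: -1 is shut, 1 is fully open, values between are in proportion. In form: [[[wx, wy, wz, dx, dy, dz, fingers], ...]]. A call has 1 to 20 rows; each row shifts and turns the commanded pose from where the row before left it, along the tool's axes as they then stand; what a row does not reach is not made up. A row lasts 1/10 s, in which the tool goes at most 50 mm and 8.59 degrees, less where a joint would pass 70% of its speed; a pose out of reach is approached as far as the arm can. A call with a number of a shift or a turn outside -1 to 1 is refused whole. A call with a gripper value outside its range is refused whole. The fingers move at their own pace and stop on an object; "squeeze" is the grip in N (left out, the last holds). Time passes only in rows, so rows that do not move let the fingers close. It gives the time, the measured TCP pose, the force, the opening and the grip force at its end, in the units of the state.
- manip.sense(): the state, without advancing time (a new reading comes with each control period).
- manip.grab_frame(name): name is "scene" or "top"; returns a dict with "color" (400x640x3 uint8, blue, green, red), "fx", "fy", "cx", "cy" (pixels), "xyz" and "orientation" of the camera in the world. Camera axes: x right, y down, z forward; pixel columns grow to the right and rows downward; lengths in m; the calibration is good to about 2 mm. A picture is of the moment at which its call begins. There is no depth.
- manip.job_done(): hands the job in; it is judged then, once.
Trained networks look in a picture, given as the dict that the camera call returned (one of the last four; its "shot" number tells which), for a name from the list of things; names that differ only in an ending like _2 or _b are one class to them, and where a whole thing is asked for, a point or a joint stands for the part that bears it (a point fixed in the world has none). Each returns a list of dicts, best first, with "score" (0 to 1); they miss things now and then, are a little off and sometimes report something else, mostly with a low value. They report only what shows in the picture. A call takes as long as a camera call. They do not tell look-alikes from the thing itself.
- manip.boxes_of(picture, thing): "centre" ([column, row] in pixels, amid what is visible of it).
- manip.trace(picture, thing): "mask" (400x640 bool, what is visible of it) and "centre" ([column, row] in pixels, amid what is visible of it).
The state is a dict: "clock": time; "joint_positions": joint angles; "joint_velocities": joint speeds; "tau": joint torques, N m; "position": TCP position; "eef_rot": TCP orientation; "force": force on the tool from outside, world axes, zero at the start; "torque": the same for the moment, N m; "opening": finger opening in m; "gripper_force": force on a finger pad.
Only numpy, scipy, OpenCV 4.12 (cv2) and the standard library are available. Lean on these libraries where they do the work, as an engineer would, in place of code of your own. Each camera call takes 0.05 s, during which the arm holds its last target. There are 200 camera calls.

## Working session

There is one attempt and no reset: what is moved stays moved. The work goes in short steps, Python scripts to look and compute and a tool call to move; the robot and the scene stay as the last step left them, time stands still between calls to the robot, and variables do not carry over. Pictures are saved under pics/ and viewed, at most 10 in all, crops included, and the job is handed in when it is done.

Besides the shell and the picture viewer there is one more tool, called after "Emit:" by a JSON object that holds its "name" and its "arguments", one argument or row to a line. drive_tool: Moves the arm, as the interface text tells. Its arguments: {"type":"object","properties":{"motion":{"type":"array"},"squeeze":{"type":"number"}},"required":["motion"]}

```bash
mkdir -p pics; cat > h.py <<'E'
import numpy as np, cv2
from workcell import manip
def ray(p,uv):
    R=np.array(p["orientation"]);d=R@np.array([(uv[0]-p["cx"])/p["fx"],(uv[1]-p["cy"])/p["fy"],1.]);return np.array(p["xyz"]),d
def atz(p,uv,z):
    o,d=ray(p,uv);return o+d*(z-o[2])/d[2]
def proj(p,X):
    c=np.array(p["orientation"]).T@(np.array(X)-np.array(p["xyz"]));return np.array([p["fx"]*c[0]/c[2]+p["cx"],p["fy"]*c[1]/c[2]+p["cy"]])
def tri(a,ua,b,ub):
    A=[];B=[]
    for p,u in((a,ua),(b,ub)):
        o,d=ray(p,u);d/=np.linalg.norm(d);M=np.eye(3)-np.outer(d,d);A.append(M);B.append(M@o)
    return np.linalg.solve(sum(A),sum(B))
E
python3 - <<'E'
from h import *
np.set_printoptions(precision=3,suppress=True)
for n in("scene","top"):
    p=manip.grab_frame(n);cv2.imwrite(f"pics/{n}0.png",p["color"])
    print(n,np.array(p["xyz"]),np.array(p["orientation"]).tolist(),p["fx"])
    for t,z in(("bowl_rim",.075),("lid_knob",.046),("lid",.01),("grip",.235),("camera",.178),("trigger",.235),("small_lid",.02),("dredger",.1),("salt_jar",.08),("banneton",.07),("timer",.02),("scraper",.01),("spatula",.01)):
        for r in manip.boxes_of(p,t)[:4]:print(t,round(r["score"],2),np.round(r["centre"],1),atz(p,r["centre"],z))
s=manip.sense();print(s["clock"],s["position"],s["eef_rot"],s["opening"])
E
```

```text
scene [1.287 0.585 0.973] [[-0.5923729921822535, 0.5357313467458027, -0.6017359572495004], [0.8054401950763758, 0.376195470729114, -0.45797713912184523], [-0.01898236782842624, -0.7559556150441828, -0.6543475970726855]] 382.981212317189
bowl_rim 0.77 [318.5 245. ] [0.649 0.082 0.075]
bowl_rim 0.74 [463.  228.7] [0.32  0.423 0.075]
lid_knob 0.85 [403.7 211.9] [0.328 0.218 0.046]
lid_knob 0.78 [343.7 195.1] [ 0.374 -0.006  0.046]
lid_knob 0.72 [274.3 202.5] [ 0.555 -0.191  0.046]
lid 0.98 [347.5 196.2] [ 0.336 -0.014  0.01 ]
lid 0.94 [274.8 202.7] [ 0.526 -0.219  0.01 ]
grip 0.94 [390.2 239.2] [0.638 0.312 0.235]
camera 0.97 [389.9 241.8] [0.597 0.295 0.178]
trigger 0.45 [405.5 237.9] [0.611 0.342 0.235]
small_lid 0.86 [242.4 174.4] [ 0.479 -0.438  0.02 ]
dredger 0.62 [365.8 312.5] [0.783 0.335 0.1  ]
salt_jar 0.59 [403.  240.2] [0.482 0.29  0.08 ]
salt_jar 0.47 [367.5 311.5] [0.766 0.332 0.08 ]
banneton 0.76 [213.5 219.1] [ 0.758 -0.284  0.07 ]
timer 0.69 [446.5 305.5] [0.583 0.487 0.02 ]
scraper 0.56 [253.9 269.9] [ 0.806 -0.058  0.01 ]
spatula 0.77 [287.2 168.3] [ 0.331 -0.322  0.01
[... 631 characters left out ...]
rip 0.57 [247.2 193.3] [0.579 0.269 0.235]
camera 0.89 [245.1 196.1] [0.582 0.285 0.178]
small_lid 0.74 [445.1 239.2] [ 0.471 -0.415  0.02 ]
small_lid 0.39 [195.9 205. ] [0.578 0.489 0.02 ]
small_lid 0.18 [412.7 160.1] [ 0.764 -0.303  0.02 ]
dredger 0.85 [244.1 162. ] [0.721 0.307 0.1  ]
salt_jar 0.52 [247.2 242.1] [0.44  0.286 0.08 ]
banneton 0.71 [414.1 160.6] [ 0.747 -0.299  0.07 ]
timer 0.96 [195.6 203. ] [0.586 0.49  0.02 ]
scraper 0.69 [346.9 146.4] [ 0.815 -0.059  0.01 ]
scraper 0.64 [417.3 160.6] [ 0.765 -0.322  0.01 ]
spatula 0.59 [428. 285.] [ 0.308 -0.352  0.01 ]
1.4 [ 0.255 -0.571  0.196] [[ 0.913  0.408  0.   ]
 [ 0.408 -0.913 -0.   ]
 [ 0.     0.    -1.   ]] 0.08545755339366504
```

View pics/scene0.png

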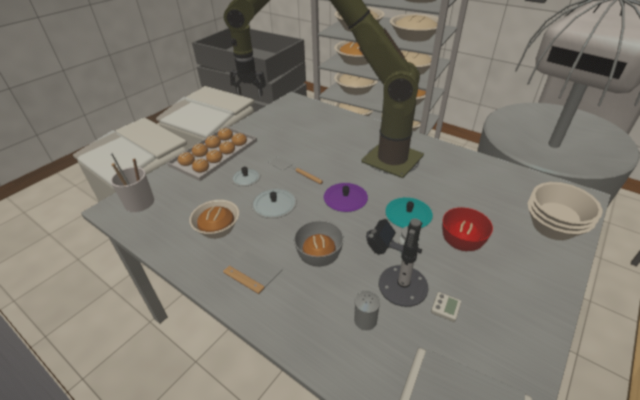

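View pics/top0.png

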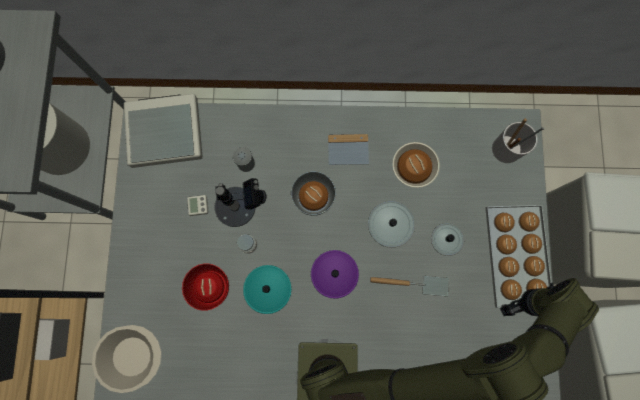

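```bash
python3 - <<'E'
from h import *
a=cv2.imread("pics/scene0.png");b=cv2.imread("pics/top0.png")
def c(i,x,y,w,h,s):return cv2.resize(i[y:y+h,x:x+w],None,fx=s,fy=s,interpolation=cv2.INTER_CUBIC)
# scene lid 240..310,180..220 ; top lid ; scene stand ; top stand
A=np.hstack([c(a,235,175,80,60,5),c(b,355,190,80,60,5)])
B=np.hstack([c(a,360,210,80,60,5),c(b,200,165,80,60,5)])
cv2.imwrite("pics/crop.png",np.vstack([A,B]))
E
```

```text
(no output)
```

View pics/crop.png

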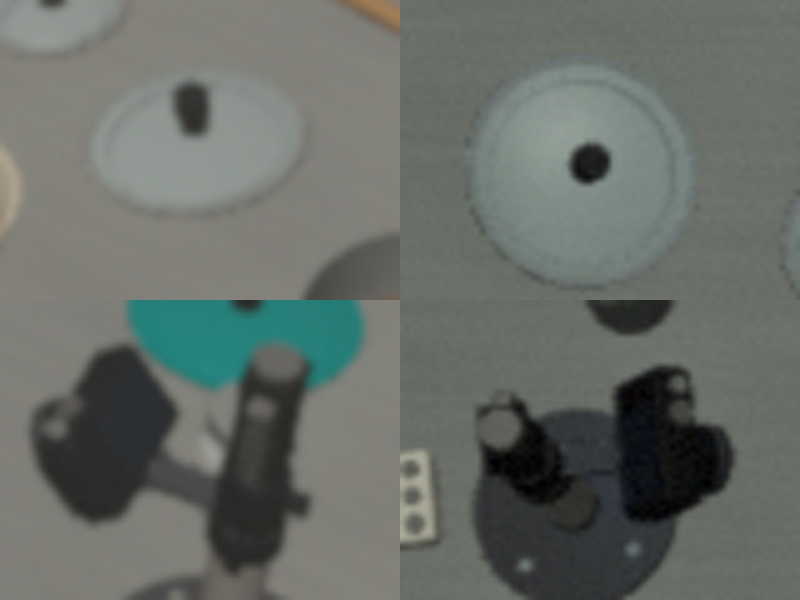

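```bash
python3 - <<'E'
from h import *
np.set_printoptions(precision=3,suppress=True)
P={n:manip.grab_frame(n) for n in("scene","top")}
def fit(n,t,near):
    p=P[n];out=[]
    for r in manip.trace(p,t):
        m=r["mask"].astype(np.uint8)
        if np.hypot(*(np.array(r["centre"])-near))<20:
            cs,_=cv2.findContours(m,cv2.RETR_EXTERNAL,cv2.CHAIN_APPROX_NONE);k=max(cs,key=cv2.contourArea)
            print(n,t,round(r["score"],2),np.round(r["centre"],1),"ell",cv2.fitEllipse(k),"bb",cv2.boundingRect(k))
            return np.array(cv2.fitEllipse(k)[0]),k
    print("none",n,t)
for n,t,near,z in(("scene","lid",(274,203),.013),("top","lid",(391,225),.013),("scene","lid_knob",(274,200),.046),("top","lid_knob",(392,224),.046),("scene","bowl_rim",(318,243),.06),("top","bowl_rim",(313,193),.075),("scene","grip",(395,250),.235),("top","grip",(235,193),.235),("scene","camera",(380,237),.178),("top","camera",(250,192),.178),("scene","trigger",(405,240),.2),("top","trigger",(230,190),.2)):
    r=fit(n,t,np.array(near))
    if r is not None:print("   ",atz(P[n],r[0],z))
E
```

```text
scene lid 0.66 [273.5 202.2] ell ((272.8149108886719, 203.1381378173828), (28.74397087097168, 43.73514175415039), 83.78779602050781) bb (251, 189, 44, 30)
    [ 0.534 -0.221  0.013]
top lid 0.94 [389.4 222.8] ell ((391.0017395019531, 223.88104248046875), (45.363739013671875, 46.57814025878906), 119.87586212158203) bb (368, 201, 47, 47)
    [ 0.524 -0.222  0.013]
scene lid_knob 0.71 [274. 202.] ell ((273.45635986328125, 203.30747985839844), (29.340364456176758, 44.471435546875), 83.97555541992188) bb (251, 189, 45, 30)
    [ 0.56  -0.19   0.046]
top lid_knob 0.88 [391.1 225.9] ell ((391.0948181152344, 223.7248992919922), (44.86992645263672, 47.51365661621094), 109.75482940673828) bb (368, 201, 48, 47)
    [ 0.52  -0.218  0.046]
none scene bowl_rim
top bowl_rim 0.92 [316.4 192.8] ell ((312.76373291015625, 192.57179260253906), (44.20292663574219, 44.34685134887695), 92.58506774902344) bb (291, 170, 45, 46)
    [0.621 0.063 0.075]
none scene grip
top grip 0.76 [244.8 194.3] ell ((242.14564514160156, 192.92242431640625), (28.334033966064453, 49.946407318115234), 95.69464111328125) bb (215, 178, 51, 31)
    [0.58  0.285 0.235]
scene camera 0.69 [390.7 240.2] ell ((395.463623046875, 237.91461181640625), (38.787696838378906, 57.707942962646484), 89.71673583984375) bb (366, 219, 56, 40)
    [0.575 0.301 0.178]
none top camera
none scene trigger
none top trigger
```

```bash
python3 - <<'E'
from h import *
np.set_printoptions(precision=4,suppress=True)
s=manip.grab_frame("scene");t=manip.grab_frame("top")
print("knob",atz(t,(393,222.6),.056),atz(s,(273.4,196.5),.046),tri(s,(273.4,196.5),t,(393,222.7)))
print("grip",atz(t,(220.5,190.5),.274),atz(s,(416.4,222.4),.274),tri(s,(416.4,222.4),t,(220.5,190.5)))
print("foot",atz(t,(235.4,206.6),.01))
print("lid",atz(t,(391,223.9),.013))
# bowl in scene: edge crop + hypothesised rims drawn
out=s["color"].copy();o2=t["color"].copy()
def circ(im,p,c,r,col):
    for a in np.linspace(0,2*np.pi,60):
        u=proj(p,[c[0]+r*np.cos(a),c[1]+r*np.sin(a),c[2]])
        u5=u
        pts.append((im,u5,col))
pts=[]
g=atz(t,(220.5,190.5),.274)[:2];b=np.array([.621,.063]);k=atz(t,(393,222.6),.056)[:2]
R=lambda p,im,x,y,w,h,S:None
def crop(p,x,y,w,h,S,shapes):
    im=cv2.resize(p["color"][y:y+h,x:x+w],None,fx=S,fy=S,interpolation=cv2.INTER_CUBIC)
    for c,r,z,col in shapes:
        for a in np.linspace(0,2*np.pi,48,endpoint=False):
            u=proj(p,[c[0]+r*np.cos(a),c[1]+r*np.sin(a),z]);q=((u-[x,y]+.5)*S).astype(int)
            cv2.circle(im,tuple(int(v) for v in q),1,col,-1)
    return im
G=[(g,.075,.012,(0,255,0)),(g,.017,.274,(0,255,255))]
Bs=[(b,.080,.075,(0,0,255)),(b,.058,.0,(255,0,0))]
L=[(k,.086,.013,(0,0,255)),(k,.0135,.055,(0,255,255))]
d=b-g;print("stand->bowl",d,np.linalg.norm(d))
A=np.hstack([crop(s,365,215,80,96,3,G),crop(s,285,210,70,96,3,Bs),crop(s,240,175,70,96,3,L)])
B=np.hstack([crop(t,200,155,80,96,3,G),crop(t,278,150,70,96,3,Bs),crop(t,358,180,70,96,3,L)])
cv2.imwrite("pics/ov.png",np.vstack([A,B]))
E
```

```text
knob [ 0.5222 -0.2232  0.056 ] [ 0.5311 -0.2163  0.046 ] [ 0.5242 -0.2252  0.0369]
grip [0.5778 0.3465 0.274 ] [0.5811 0.3531 0.274 ] [0.5779 0.3497 0.2696]
foot [0.5772 0.3463 0.01  ]
lid [ 0.5242 -0.2223  0.013 ]
stand->bowl [ 0.0432 -0.2835] 0.28680878426717815
```

View pics/ov.png

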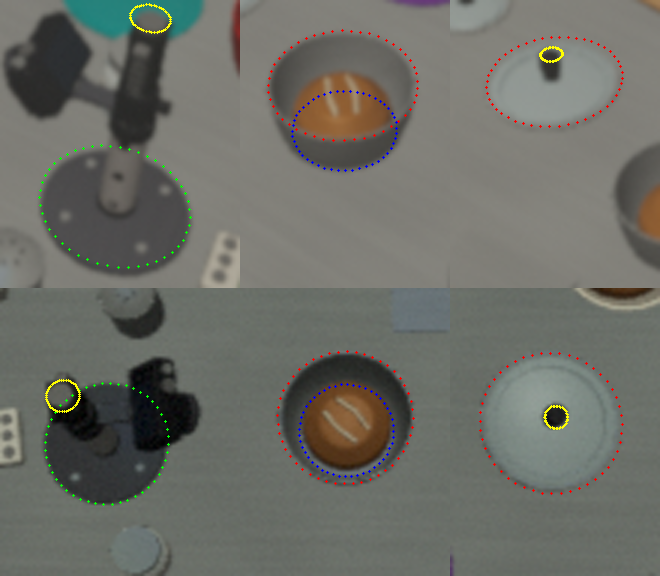

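```bash
python3 - <<'E'
from h import *
t=manip.grab_frame("top");s=manip.grab_frame("scene")
g=np.array([.578,.347])
for n,p,uv,z in(("lens",t,(266,197.4),.178),("cam",t,(250.5,194.4),.2),("cl",t,(200+617/5-80,165+85/5),.212),("cl2",t,(200+624/5-80,165+220/5),.212)):
    w=atz(p,uv,z);d=w[:2]-g;print(n,w,np.hypot(*d),np.degrees(np.arctan2(d[1],d[0])))
# model overlay of the camera top face for several yaws
im=[]
for a in (-90,-81,-72):
    f=np.array([np.cos(np.radians(a)),np.sin(np.radians(a))]);l=np.array([-f[1],f[0]])
    row=[]
    for p,x,y,w in((t,200,160,80),(s,360,205,80)):
        S=4;c=cv2.resize(p["color"][y:y+65,x:x+w],None,fx=S,fy=S,interpolation=cv2.INTER_CUBIC)
        def pt(q,z):return tuple(int(v) for v in (proj(p,[*q,z])-[x,y]+.5)*S)
        cv2.line(c,pt(g,.178),pt(g+f*.122,.178),(0,255,0),1)
        C=g+f*.085
        cv2.line(c,pt(C-l*.0475,.212),pt(C+l*.0475,.212),(0,0,255),1)
        cv2.line(c,pt(g-l*.027,.26),pt(g+l*.027,.26),(0,255,255),1)
        row.append(c)
    im.append(np.hstack(row))
cv2.imwrite("pics/yaw.png",cv2.resize(np.vstack(im),(490,598)))
E
```

```text
lens [0.57870453 0.21526626 0.178     ] 0.13173561897399494 -89.69357915890161
cam [0.58311205 0.26375722 0.2       ] 0.08339960339472084 -86.4858052949564
cl [0.62145964 0.28706424 0.212     ] 0.07403401597943786 -54.05399508047907
cl2 [0.53194652 0.27799303 0.212     ] 0.08296315389370648 -123.7181247953407
```

View pics/yaw.png

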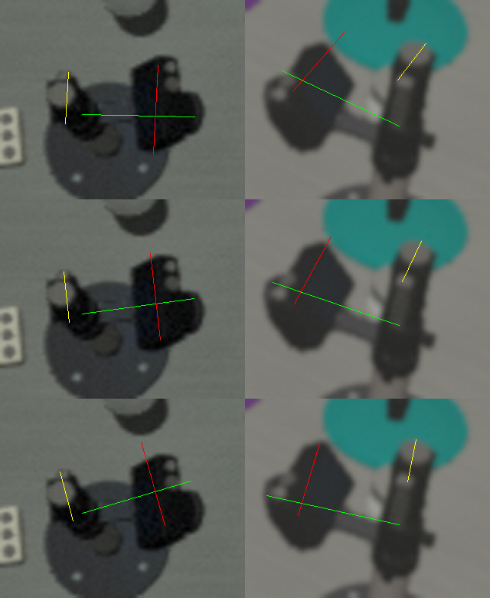

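Emit:
{"name": "drive_tool", "arguments": {
  "motion": [
    [[0,0,-0.917,0,0,0,1],[0,0,-0.917,0,0,0,1],[0,0,-0.917,0,0,0,1],[0,0,-0.917,0,0,0,1],[0,0,-0.917,0,0,0,1],[0,0,-0.917,0,0,0,1],[0,0,-0.917,0,0,0,1],[0,0,-0.917,0,0,0,1],[0,0,-0.917,0,0,0,1],[0,0,0,0.735,0.675,0,1],[0,0,0,0.735,0.675,0,1],[0,0,0,0.735,0.675,0,1],[0,0,0,0.735,0.675,0,1],[0,0,0,0.735,0.675,0,1],[0,0,0,0.735,0.675,0,1],[0,0,0,0.735,0.675,0,1],[0,0,0,0.735,0.675,0,1],[0,0,0,0.735,0.675,0,1],[0,0,0,0.735,0.675,0,1],[0,0,0,0.735,0.675,0,1]]
  ],
  "squeeze": 30
}}

```text
clock: 4.3
position: [0.5237, -0.2211, 0.1959]
eef_rot: [[-0.088, 0.996, 0.0], [0.996, 0.088, -0.0], [-0.0, 0.0, -1.0]]
force: [-0.4, 0.1, -0.1]
opening: 0.0857
gripper_force: 0.0
```

Emit:
{"name": "drive_tool", "arguments": {
  "motion": [
    [[0,0,0,-0.05,0,0.6,1],[0,0,0,0,0,0.6,1],[0,0,0,0,0,0.6,1],[0,0,0,0,0,0.6,1],[0,0,0,0,0,0.6,1],[0,0,0,0,0,0.5,1],[0,0,0,0,0,0.4,1],[0,0,0,0,0,0.25,1],[0,0,0,0,0,0,1]]
  ]
}}

```text
clock: 5.2
position: [0.5222, -0.2241, 0.0287]
eef_rot: [[-0.088, 0.996, -0.002], [0.996, 0.088, 0.0], [0.001, -0.002, -1.0]]
force: [-0.2, 0.1, 0.6]
opening: 0.0854
gripper_force: 0.0
```

```bash
python3 - <<'E'
from h import *
s=manip.sense();print(s["position"],s["force"])
S=manip.grab_frame("scene");t=manip.grab_frame("top")
c=lambda i,x,y:cv2.resize(i[y:y+70,x:x+70],None,fx=5,fy=5,interpolation=cv2.INTER_CUBIC)
cv2.imwrite("pics/k.png",np.hstack([c(S["color"],240,160),c(t["color"],358,190)]))
E
```

```text
[ 0.52220625 -0.22405155  0.0287424 ] [-0.16017391  0.09664023  0.57618482]
```

View pics/k.png

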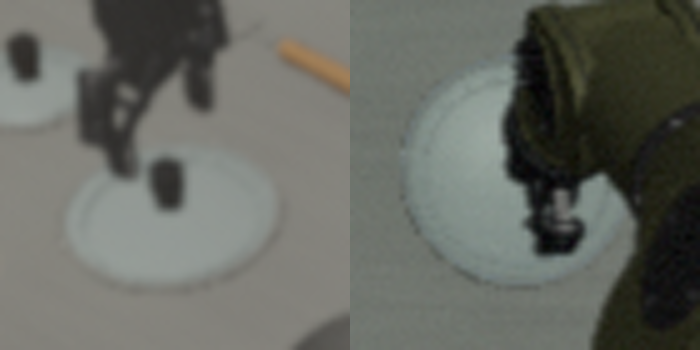

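```bash
python3 - <<'E'
from h import *
S=manip.grab_frame("scene");t=manip.grab_frame("top");s=manip.sense()
R=np.array(s["eef_rot"]);P=np.array(s["position"]);print(s["clock"],P)
im=[]
for p,x,y in((S,240,150),(t,358,185)):
    c=cv2.resize(p["color"][y:y+70,x:x+70],None,fx=5,fy=5,interpolation=cv2.INTER_CUBIC)
    for q,col in((P,(0,0,255)),(P+R@[0,.043,-.013],(0,255,0)),(P+R@[0,-.043,-.013],(255,255,0)),(P+R@[0,0,-.073],(255,0,255)),(P+R@[0,0.057,-.013],(0,100,0)),(np.array([.523,-.223,.046]),(0,255,255))):
        u=(proj(p,q)-[x,y]+.5)*5;cv2.circle(c,tuple(int(v) for v in u),4,col,-1)
    im.append(c)
cv2.imwrite("pics/k2.png",np.hstack(im))
E
```

```text
5.4 [ 0.52375857 -0.22447904  0.03070439]
```

View pics/k2.png

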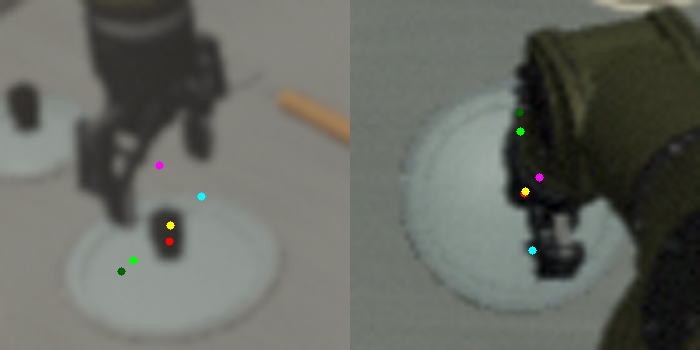

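```bash
python3 - <<'E'
from h import *
S=manip.grab_frame("scene");t=manip.grab_frame("top");s=manip.sense()
R=np.array(s["eef_rot"]);P=np.array(s["position"])
a=tri(S,(279.6,181.4),t,(400,239.4));print("near finger",a,"expected",P+R@[0,-.043,-.013])
for z in(.03,.05,.08,.1):print(z,"far finger scene",atz(S,(264.2,194.4),z),"near",atz(S,(279.6,181.4),z),atz(t,(400,239.4),z))
from scipy.spatial.transform import Rotation
print(s["joint_positions"],s["position"],s["force"],s["torque"])
E
```

```text
near finger [ 0.46180762 -0.24591179  0.05949218] expected [ 0.48072694 -0.22826869  0.04357503]
0.03 far finger scene [ 0.52914242 -0.26725852  0.03      ] near [ 0.43473116 -0.27166378  0.03      ] [ 0.46614288 -0.25158649  0.03      ]
0.05 far finger scene [ 0.54521372 -0.24917505  0.05      ] near [ 0.45280461 -0.25348689  0.05      ] [ 0.4636422  -0.24834196  0.05      ]
0.08 far finger scene [ 0.56932067 -0.22204985  0.08      ] near [ 0.47991479 -0.22622156  0.08      ] [ 0.45989117 -0.24347517  0.08      ]
0.1 far finger scene [ 0.58539197 -0.20396639  0.1       ] near [ 0.49798825 -0.20804467  0.1       ] [ 0.45739048 -0.24023064  0.1       ]
[ 0.5286409   0.87748744 -0.35259373  1.85153285  0.57214443  0.51291547
 -0.12543135] [ 0.52358158 -0.22450621  0.0306397 ] [-0.39442254 -0.71168327 -0.48405611] [ 0.02937424 -0.00369882 -0.03004153]
```

```bash
python3 - <<'E'
from h import *
S=manip.grab_frame("scene");t=manip.grab_frame("top");s=manip.sense()
R0=np.array([[.913,.408,0],[.408,-.913,0],[0,0,-1]]);P0=np.array([.255,-.571,.196])
a=cv2.imread("pics/scene0.png");b=cv2.imread("pics/top0.png")
def dots(im,p,pts,x,y,w,h,S):
    c=cv2.resize(im[y:y+h,x:x+w],None,fx=S,fy=S,interpolation=cv2.INTER_CUBIC)
    for q,col in pts:
        u=(proj(p,q)-[x,y]+.5)*S;cv2.circle(c,tuple(int(v) for v in u),3,col,-1)
    return c
pts=[(P0+R0@[0,.043,-.013],(0,255,0)),(P0+R0@[0,-.043,-.013],(255,255,0)),(P0+R0@[0,0,-.073],(255,0,255))]
A=dots(a,S,pts,210,50,80,60,5);B=dots(b,t,pts,490,265,80,60,5)
o=[(np.array([x,y,0.]),(0,0,255)) for x in(0,) for y in(0,)]
print(proj(S,[0,0,0]),proj(t,[0,0,0]))
C=dots(a,S,o,350,130,80,60,5);D=dots(b,t,o,290,340,80,60,5)
cv2.imwrite("pics/base.png",np.vstack([np.hstack([A,B]),np.hstack([C,D])]))
E
```

```text
[392.29949056 158.31678472] [327.11622829 373.30703689]
```

View pics/base.png

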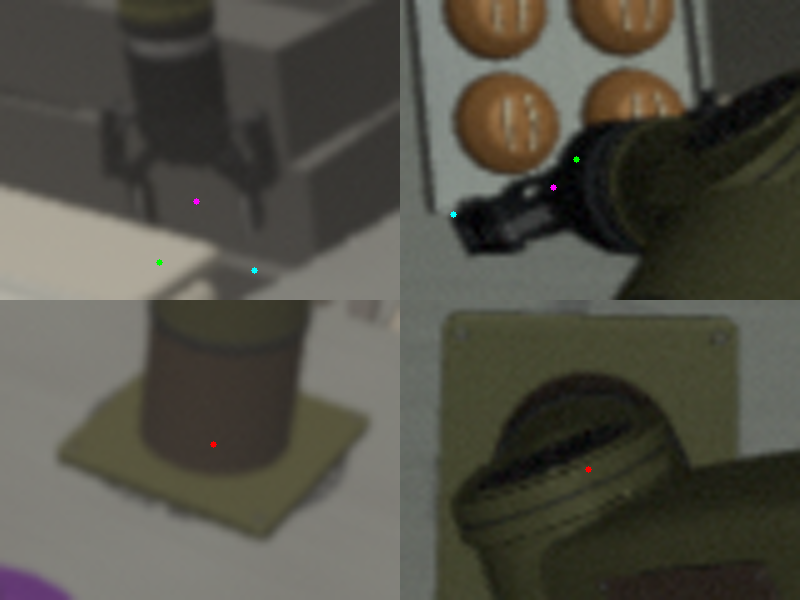

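Emit:
{"name": "drive_tool", "arguments": {
  "motion": [
    [[0,0,0,0.22,0.25,0,1],[0,0,0,0.2,0.22,0,1],[0,0,0,0,0,0,1]]
  ]
}}

```text
clock: 5.9
position: [0.5431, -0.2024, 0.0302]
eef_rot: [[-0.092, 0.996, 0.003], [0.996, 0.092, 0.002], [0.002, 0.004, -1.0]]
force: [-0.0, 0.8, -0.4]
opening: 0.0854
gripper_force: 0.0
```

```bash
python3 - <<'E'
from h import *
S=manip.grab_frame("scene");t=manip.grab_frame("top");s=manip.sense()
R=np.array(s["eef_rot"]);P=np.array(s["position"]);print(s["clock"],P,s["force"])
im=[]
for p,x,y in((S,240,160),(t,365,195)):
    c=cv2.resize(p["color"][y:y+60,x:x+50],None,fx=8,fy=8,interpolation=cv2.INTER_CUBIC)
    for q,col in((P+R@[0,-.05,-.013],(255,255,0)),(P+R@[0,.05,-.013],(0,255,0))):
        u=(proj(p,q)-[x,y]+.5)*8;cv2.circle(c,tuple(int(v) for v in u),4,col,-1)
    im.append(c)
cv2.imwrite("pics/k3.png",np.clip(np.hstack(im).astype(float)*1.5,0,255))
E
```

```text
6.0 [ 0.54067117 -0.20496654  0.02977467] [-0.67795028 -0.08260758 -0.11115371][ WARN:0@0.643] global loadsave.cpp:1063 imwrite_ Unsupported depth image for selected encoder is fallbacked to CV_8U.
```

View pics/k3.png

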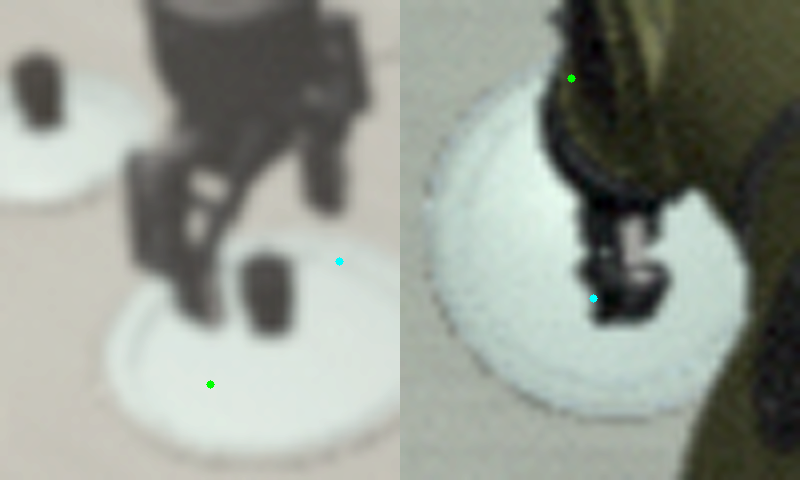

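```bash
python3 - <<'E'
from h import *
S=manip.grab_frame("scene");t=manip.grab_frame("top");s=manip.sense();P=np.array(s["position"]);print(P)
for z in(.04,.05,.06,.07,.08):print(z,"tipmid",atz(S,(272.6,192.2),z),"far",atz(S,(240+205/8-.5,160+318/8-.5),z),"near",atz(S,(240+325/8-.5,160+208/8-.5),z),"top near back",atz(t,(393.4,234.8),z),"top near mid",atz(t,(393.4,232.5),z))
print("knob",atz(S,(240+268/8-.5,160+258/8-.5),.055))
E
```

```text
[ 0.53977702 -0.2061522   0.02966604]
0.04 tipmid [ 0.50916687 -0.24079827  0.04      ] far [ 0.55584577 -0.23623381  0.04      ] near [ 0.46199681 -0.24397434  0.04      ] top near back [ 0.48086542 -0.22667575  0.04      ] top near mid [ 0.48911191 -0.22674219  0.04      ]
0.05 tipmid [ 0.51750272 -0.23194321  0.05      ] far [ 0.56368136 -0.22742766  0.05      ] near [ 0.47083818 -0.23508524  0.05      ] top near back [ 0.47952095 -0.22519072  0.05      ] top near mid [ 0.48771885 -0.22525676  0.05      ]
0.06 tipmid [ 0.52583856 -0.22308815  0.06      ] far [ 0.57151695 -0.21862152  0.06      ] near [ 0.47967955 -0.22619615  0.06      ] top near back [ 0.47817649 -0.22370568  0.06      ] top near mid [ 0.48632579 -0.22377134  0.06      ]
0.07 tipmid [ 0.53417441 -0.21423309  0.07      ] far [ 0.57935253 -0.20981538  0.07      ] near [ 0.48852092 -0.21730705  0.07      ] top near back [ 0.47683202 -0.22222065  0.07      ] top near mid [ 0.48493274 -0.22228591  0.07      ]
0.08 tipmid [ 0.54251026 -0.20537803  0.08      ] far [ 0.58718812 -0.20100924  0.08      ] near [ 0.49736229 -0.20841795  0.08      ] top near back [ 0.47548756 -0.22073562  0.08      ] top near mid [ 0.48353968 -0.22080049  0.08      ]
knob [ 0.51883964 -0.22804652  0.055     ]
```

Emit:
{"name": "drive_tool", "arguments": {
  "motion": [
    [[0,0,0,0,-0.07,0.2,1],[0,0,0,0,0,0.15,1],[0,0,0,0,0,0.1,1],[0,0,0,0,0,0,0.2],[0,0,0,0,0,0,-0.2],[0,0,0,0,0,0,-0.6],[0,0,0,0,0,0,-1],[0,0,0,0,0,0,-1],[0,0,0,0,0,0,-1]]
  ],
  "squeeze": 30
}}

```text
clock: 7.0
position: [0.5383, -0.2056, 0.012]
eef_rot: [[-0.088, 0.996, 0.002], [0.996, 0.088, 0.001], [0.0, 0.002, -1.0]]
force: [0.3, 0.3, 0.4]
opening: 0.0001
gripper_force: 0.7
```

```bash
python3 - <<'E'
from h import *
S=manip.grab_frame("scene");t=manip.grab_frame("top")
im=[cv2.resize(p["color"][y:y+60,x:x+50],None,fx=8,fy=8,interpolation=cv2.INTER_CUBIC) for p,x,y in((S,240,160),(t,365,195))]
cv2.imwrite("pics/k4.png",cv2.convertScaleAbs(np.hstack(im),alpha=1.5))
E
```

```text
(no output)
```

View pics/k4.png

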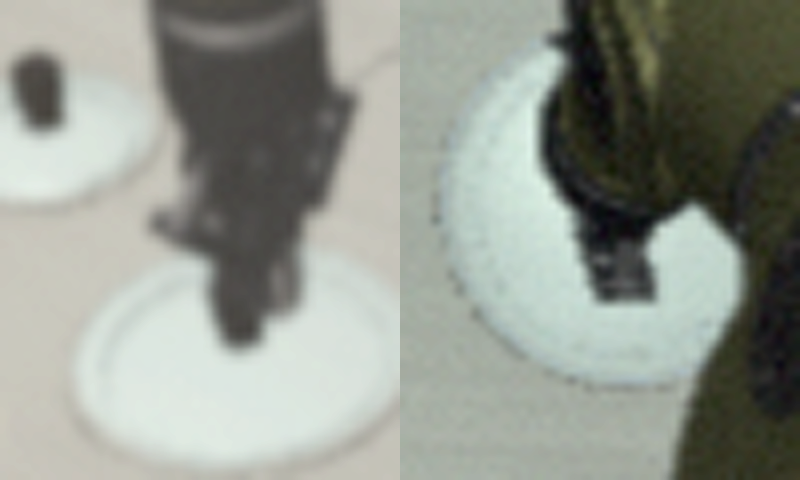

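```bash
python3 - <<'E'
from h import *
S=manip.grab_frame("scene");t=manip.grab_frame("top");s=manip.sense();P=np.array(s["position"]);print(P,s["opening"],s["gripper_force"])
u=proj(S,[.523,-.224,.03]);print("knob moved to",atz(S,u+[-3.9,1.25],.03))
print("fingers scene", [atz(S,(240+285/8-.5,160+312/8-.5),z) for z in(.02,.03,.04,.05)])
print("fingers top", [atz(t,(365+225/8-.5,195+280/8-.5),z) for z in(.03,.04,.05,.07)])
for p,n in((S,"scene"),(t,"top")):
    for th in("lid","lid_knob"):
        for r in manip.trace(p,th):
            m=r["mask"].astype(np.uint8);cs,_=cv2.findContours(m,cv2.RETR_EXTERNAL,cv2.CHAIN_APPROX_NONE);k=np.vstack(cs)
            k=cv2.convexHull(k)
            if len(k)>5:
                e=cv2.fitEllipse(k);print(n,th,round(r["score"],2),np.round(e[0],1),np.round(e[1],1),atz(p,e[0],.013))
# lid ellipse in top by brightness
im=t["color"].astype(int)[195:255,360:420];print(im[30,5],im[45,30])
E
```

```text
[ 0.53835091 -0.20555004  0.01200229] -0.00016072728290245886 0.873755474843847
knob moved to [ 0.53688126 -0.23124478  0.03      ]
fingers scene [array([ 0.51494044, -0.2254902 ,  0.02      ]), array([ 0.52304079, -0.21698157,  0.03      ]), array([ 0.53114114, -0.20847294,  0.04      ]), array([ 0.53924149, -0.19996431,  0.05      ])]
fingers top [array([ 0.50129103, -0.22553769,  0.03      ]), array([ 0.49983479, -0.22406802,  0.04      ]), array([ 0.49837854, -0.22259836,  0.05      ]), array([ 0.49546605, -0.21965902,  0.07      ])]
scene lid 0.91 [407.8 213.3] [32.  46.9] [0.29276383 0.22018616 0.013     ]
scene lid 0.69 [269.9 204.7] [30.4 45.4] [ 0.54764208 -0.22383889  0.013     ]
scene lid 0.69 [344.9 197.1] [28.8 43.5] [ 0.34867155 -0.01691733  0.013     ]
scene lid_knob 0.97 [269.4 204.6] [29.3 45.2] [ 0.54830391 -0.22580402  0.013     ]
scene lid_knob 0.84 [345.  197.5] [29.5 44.4] [ 0.35026831 -0.01548545  0.013     ]
scene lid_knob 0.62 [408.1 213.6] [32.6 47.9] [0.29335753 0.22204776 0.013     ]
top lid 0.97 [387.9 222.3] [33.8 46. ] [ 0.52996381 -0.21092715  0.013     ]
top lid 0.97 [334.1 273.8] [48.2 49. ] [ 0.34049388 -0.01845941  0.013     ]
top lid 0.83 [266.5 288.6] [49.3 50. ] [0.28364966 0.2197312  0.013     ]
top lid_knob 0.97 [387.6 222. ] [33.7 45. ] [ 0.53099203 -0.21007583  0.013     ]
top lid_knob 0.91 [266.8 289.1] [48.1 49.1] [0.28177503 0.21853233 0.013     ]
top lid_knob 0.75 [334.2 273.7] [47.6 48.3] [ 0.34066833 -0.01899094  0.013     ]
[106 112 108] [127 133 121]
```

Emit:
{"name": "drive_tool", "arguments": {
  "motion": [
    [[0,0,0,0,0,0,-1],[0,0,0,0,0,0,-1],[0,0,0,0,0,-0.2,-1],[0,0,0,0,0,-0.2,-1],[0,0,0,0,0,-0.2,-1],[0,0,0,0,0,-0.2,-1],[0,0,0,0,0,-0.2,-1],[0,0,0,0,0,0,-1],[0,0,0,0,0,0,-1]]
  ],
  "squeeze": 30
}}

```text
clock: 8.3
position: [0.5375, -0.2062, 0.0521]
eef_rot: [[-0.088, 0.996, 0.0], [0.996, 0.088, -0.0], [-0.0, 0.0, -1.0]]
force: [-0.6, -0.2, 0.0]
opening: 0.0003
gripper_force: 0.0
```

```bash
cat > lid.py <<'E'
from h import *
np.set_printoptions(precision=4,suppress=True)
S=manip.grab_frame("scene");t=manip.grab_frame("top");s=manip.sense();print(s["clock"],s["position"],s["force"],s["torque"],s["opening"],s["gripper_force"])
for p,n in((S,"scene"),(t,"top")):
    for r in manip.trace(p,"lid"):
        k=cv2.convexHull(np.vstack(cv2.findContours(r["mask"].astype(np.uint8),cv2.RETR_EXTERNAL,cv2.CHAIN_APPROX_NONE)[0]))
        e=cv2.fitEllipse(k);print(n,round(r["score"],2),np.round(e[0],1),np.round(e[1],1),"bb",cv2.boundingRect(k))
E
python3 lid.py
```

```text
8.4 [ 0.5371 -0.2061  0.0515] [0.2789 0.4957 0.1782] [ 0.0538 -0.0262  0.0271] 0.00035614811561110183 0.0
scene 0.88 [345.6 197.3] [29.8 44.8] bb (323, 183, 45, 30)
scene 0.84 [408.7 213.3] [31.7 47.8] bb (385, 198, 48, 30)
scene 0.69 [269.7 204.5] [31.6 45.1] bb (248, 189, 45, 32)
top 0.95 [267. 289.] [47.  48.9] bb (244, 265, 47, 49)
top 0.86 [334.2 273.8] [47.7 48.6] bb (311, 250, 48, 49)
top 0.63 [388.4 222.3] [35.8 48.4] bb (370, 198, 40, 46)
```

Emit:
{"name": "drive_tool", "arguments": {
  "motion": [
    [[0,0,0,0,0,-0.8,-1],[0,0,0,0,0,-0.8,-1],[0,0,0,0.841,-0.22,0,-1],[0,0,0,0.841,-0.22,0,-1],[0,0,0,0.841,-0.22,0,-1],[0,0,0,0.841,-0.22,0,-1],[0,0,0,0,0,0.7,-1],[0,0,0,0,0,0.7,-1],[0,0,0,0,0,0.7,-1],[0,0,0,0,0,0,-1],[0,0,0,0,0,0,-1]]
  ]
}}

```text
clock: 9.6
position: [0.4903, -0.075, 0.0318]
eef_rot: [[-0.088, 0.996, -0.001], [0.996, 0.088, -0.0], [-0.0, -0.001, -1.0]]
force: [-0.8, -0.6, -0.4]
opening: 0.0001
gripper_force: 0.0
```

```bash
cat > sil.py <<'E'
from h import *
np.set_printoptions(precision=4,suppress=True)
S=manip.grab_frame("scene");s=manip.sense();P=np.array(s["position"]);print(s["clock"],P,s["force"])
d=np.abs(S["color"].astype(int)-cv2.imread("pics/scene0.png").astype(int)).sum(2)>60
dk=S["color"].astype(int).sum(2)<240
m=(d&dk).astype(np.uint8);m=cv2.morphologyEx(m,cv2.MORPH_OPEN,np.ones((2,2),np.uint8))
n,l,st,c=cv2.connectedComponentsWithStats(m)
i=1+np.argmax(st[1:,4]);print(st[i])
ys,xs=np.where(l==i);b=ys.max()
for r in range(b-14,b+1):print(r,xs[ys==r].min(),xs[ys==r].max(),len(xs[ys==r]),end=" | ")
print("\nTCP expect",proj(S,P),"with offset",proj(S,P+[-.014,-.017,.017]))
E
python3 sil.py
```

```text
9.65 [ 0.491  -0.0751  0.0325] [0.4845 0.2458 0.1589]
[ 290    0   96  202 5530]
187 304 317 14 | 188 303 317 15 | 189 302 315 14 | 190 302 315 14 | 191 301 314 14 | 192 301 314 14 | 193 301 313 13 | 194 302 312 11 | 195 303 313 11 | 196 306 313 8 | 197 307 313 7 | 198 308 313 6 | 199 308 313 6 | 200 308 313 6 | 201 308 312 5 | 
TCP expect [310.0729 207.9263] with offset [308.5524 200.5844]
```

Emit:
{"name": "drive_tool", "arguments": {
  "motion": [
    [[0,0,0,0,0,0.15,-1],[0,0,0,0,0,0.15,-1],[0,0,0,0,0,0.15,-1],[0,0,0,0,0,0.1,-1],[0,0,0,0,0,0.05,-1],[0,0,0,0,0,0,-1]]
  ]
}}

```text
clock: 10.25
position: [0.4904, -0.0751, 0.0075]
eef_rot: [[-0.088, 0.996, -0.0], [0.996, 0.088, -0.0], [-0.0, -0.0, -1.0]]
force: [-0.4, 0.8, -0.0]
opening: 0.0003
gripper_force: 0.0
```

```bash
python3 sil.py
```

```text
10.3 [ 0.4904 -0.0751  0.0077] [-0.2043 -0.4494  0.8761]
[ 289    0   97  208 6000]
193 304 317 14 | 194 303 316 14 | 195 303 315 13 | 196 303 314 12 | 197 300 314 15 | 198 300 314 15 | 199 302 313 12 | 200 303 313 11 | 201 306 313 8 | 202 307 313 7 | 203 308 313 6 | 204 308 313 6 | 205 308 313 6 | 206 309 312 4 | 207 310 311 2 | 
TCP expect [310.4125 212.8105] with offset [308.9085 205.537 ]
```

Still free; creep down until the table is felt.

Emit:
{"name": "drive_tool", "arguments": {
  "motion": [
    [[0,0,0,0,0,0.05,-1],[0,0,0,0,0,0.05,-1],[0,0,0,0,0,0.05,-1],[0,0,0,0,0,0.05,-1],[0,0,0,0,0,0,-1]]
  ]
}}

```text
clock: 10.8
position: [0.4904, -0.0751, -0.0005]
eef_rot: [[-0.088, 0.996, -0.0], [0.996, 0.088, -0.0], [-0.0, -0.0, -1.0]]
force: [-0.5, 0.3, -0.1]
opening: -0.0004
gripper_force: 0.0
```

```bash
python3 sil.py
```

```text
10.85 [ 0.4904 -0.0752 -0.0004] [ 0.1699  0.073  -0.1946]
[ 288    0   98  209 6139]
194 304 317 14 | 195 304 317 14 | 196 303 315 13 | 197 303 315 13 | 198 302 315 14 | 199 301 314 14 | 200 301 314 14 | 201 302 313 12 | 202 304 313 10 | 203 306 313 8 | 204 308 313 6 | 205 308 313 6 | 206 308 313 6 | 207 308 313 6 | 208 309 311 3 | 
TCP expect [310.4938 214.3831] with offset [308.9951 207.1309]
```

Emit:
{"name": "drive_tool", "arguments": {
  "motion": [
    [[0,0,0,0,0,0.05,-1],[0,0,0,0,0,0.05,-1],[0,0,0,0,0,0.05,-1],[0,0,0,0,0,0.05,-1],[0,0,0,0,0,0,-1]]
  ]
}}

```text
clock: 11.35
position: [0.4904, -0.0751, -0.0085]
eef_rot: [[-0.088, 0.996, -0.0], [0.996, 0.088, -0.0], [-0.0, -0.0, -1.0]]
force: [-0.5, -0.3, -0.3]
opening: 0.0001
gripper_force: 0.0
```

```bash
python3 sil.py
```

```text
11.4 [ 0.4904 -0.0751 -0.0084] [-0.9811 -0.0775 -0.1866]
[ 288    0   98  211 6291]
196 304 317 14 | 197 304 316 13 | 198 303 315 13 | 199 303 315 13 | 200 302 315 14 | 201 301 314 14 | 202 301 313 13 | 203 303 313 11 | 204 305 313 9 | 205 307 313 7 | 206 308 313 6 | 207 308 313 6 | 208 308 313 6 | 209 308 313 6 | 210 310 311 2 | 
TCP expect [310.5815 215.9568] with offset [309.088  208.7255]
```

Emit:
{"name": "drive_tool", "arguments": {
  "motion": [
    [[0,0,0,0,0,0.05,-1],[0,0,0,0,0,0.05,-1],[0,0,0,0,0,0.025,-1],[0,0,0,0,0,0,-1]]
  ]
}}

```text
clock: 11.8
position: [0.4904, -0.0751, -0.0134]
eef_rot: [[-0.088, 0.996, -0.0], [0.996, 0.088, -0.0], [-0.0, -0.0, -1.0]]
force: [0.0, -0.4, -0.4]
opening: 0.0001
gripper_force: 0.0
```

Emit:
{"name": "drive_tool", "arguments": {
  "motion": [
    [[0,0,0,0,0,0.05,-1],[0,0,0,0,0,0.025,-1],[0,0,0,0,0,0.025,-1],[0,0,0,0,0,0,-1]]
  ]
}}

```text
clock: 12.2
position: [0.4904, -0.0752, -0.0174]
eef_rot: [[-0.088, 0.996, -0.0], [0.996, 0.088, -0.0], [-0.0, -0.0, -1.0]]
force: [0.9, 0.2, 0.2]
opening: 0.0002
gripper_force: 0.0
```

```bash
python3 sil.py
```

```text
12.25 [ 0.4905 -0.0752 -0.0173] [ 0.0613  0.0189 -0.1079]
[ 287    0   99  213 6472]
198 304 317 14 | 199 304 316 13 | 200 304 315 12 | 201 303 315 13 | 202 303 315 13 | 203 302 314 13 | 204 302 313 12 | 205 303 313 11 | 206 305 313 9 | 207 308 313 6 | 208 308 313 6 | 209 308 313 6 | 210 308 313 6 | 211 309 312 4 | 212 310 311 2 | 
TCP expect [310.657 217.697] with offset [309.1692 210.4888]
```

Emit:
{"name": "drive_tool", "arguments": {
  "motion": [
    [[0,0,0,0,0,0.05,-1],[0,0,0,0,0,0.05,-1],[0,0,0,0,0,0.025,-1],[0,0,0,0,0,0,-1]]
  ]
}}

```text
clock: 12.65
position: [0.4904, -0.0751, -0.0224]
eef_rot: [[-0.088, 0.996, -0.0], [0.996, 0.088, -0.0], [-0.0, -0.0, -1.0]]
force: [-0.7, 0.5, -0.1]
opening: -0.0003
gripper_force: 0.0
```

Emit:
{"name": "drive_tool", "arguments": {
  "motion": [
    [[0,0,0,0,0,0.05,-1],[0,0,0,0,0,0.05,-1],[0,0,0,0,0,0.025,-1],[0,0,0,0,0,0,-1]]
  ]
}}

```text
clock: 13.05
position: [0.4904, -0.0752, -0.0274]
eef_rot: [[-0.088, 0.996, -0.0], [0.996, 0.088, -0.0], [-0.0, -0.0, -1.0]]
force: [0.4, -0.0, 0.8]
opening: -0.0001
gripper_force: 0.0
```

```bash
python3 sil.py
```

```text
13.1 [ 0.4904 -0.0752 -0.0273] [-0.0822  0.7019  0.4622]
[ 287    0   99  215 6665]
200 304 317 14 | 201 304 316 13 | 202 304 315 12 | 203 303 315 13 | 204 303 315 13 | 205 302 314 13 | 206 302 313 12 | 207 303 313 11 | 208 305 313 9 | 209 307 313 7 | 210 308 313 6 | 211 308 313 6 | 212 309 313 5 | 213 309 312 4 | 214 310 311 2 | 
TCP expect [310.7637 219.6215] with offset [309.2823 212.4394]
```

Emit:
{"name": "drive_tool", "arguments": {
  "motion": [
    [[0,0,0,0,0,0.05,-1],[0,0,0,0,0,0.05,-1],[0,0,0,0,0,0,-1]]
  ]
}}

```text
clock: 13.4
position: [0.4904, -0.0751, -0.0315]
eef_rot: [[-0.088, 0.996, -0.0], [0.996, 0.088, -0.0], [-0.0, -0.0, -1.0]]
force: [-0.4, 0.2, -0.6]
opening: -0.0001
gripper_force: 0.0
```

Emit:
{"name": "drive_tool", "arguments": {
  "motion": [
    [[0,0,0,0,0,0.05,-1],[0,0,0,0,0,0.05,-1],[0,0,0,0,0,0,-1]]
  ]
}}

```text
clock: 13.7
position: [0.4905, -0.0751, -0.0353]
eef_rot: [[-0.088, 0.996, 0.0], [0.996, 0.088, -0.0], [-0.0, 0.0, -1.0]]
force: [-0.1, 0.7, 0.6]
opening: 0.0005
gripper_force: 0.0
```

```bash
python3 sil.py
```

```text
13.75 [ 0.4905 -0.0751 -0.0353] [-0.0838 -0.3417 -0.1732]
[ 287    0   99  216 6765]
201 305 318 14 | 202 305 317 13 | 203 304 316 13 | 204 304 315 12 | 205 303 315 13 | 206 302 314 13 | 207 302 314 13 | 208 302 313 12 | 209 304 313 10 | 210 306 313 8 | 211 308 313 6 | 212 308 313 6 | 213 309 313 5 | 214 309 313 5 | 215 310 312 3 | 
TCP expect [310.8331 221.1634] with offset [309.3568 214.0016]
```

```bash
python3 - <<'E'
from h import *
np.set_printoptions(precision=4,suppress=True)
S=manip.grab_frame("scene");t=manip.grab_frame("top");s=manip.sense();P=np.array(s["position"])
for z in(-.01,0,.01,.02):print(z,atz(S,(311,215.7),z)-P)
b=cv2.imread("pics/top0.png").astype(int)
d=(np.abs(t["color"].astype(int)-b).sum(2)>60).astype(np.uint8)
ys,xs=np.where(d[180:262,300:400]);ys+=180;xs+=300
for r in range(205,262,2):
    q=xs[ys==r]
    if len(q):print(r,q.min(),q.max(),end=" | ")
print();print(proj(t,P),proj(t,P+[0,0,.03]),proj(t,P+[-.02,-.02,.04]),proj(t,P+[0,0,.2]))
print(s["tau"],s["joint_positions"])
E
```

```text
-0.01 [-0.0034 -0.0007  0.0253]
0 [0.0047 0.0061 0.0353]
0.01 [0.0129 0.0128 0.0453]
0.02 [0.021  0.0195 0.0553]
205 346 392 | 207 346 398 | 209 345 392 | 211 339 392 | 213 337 392 | 215 337 397 | 217 338 398 | 219 339 398 | 221 339 397 | 223 340 396 | 225 342 395 | 227 341 389 | 229 341 389 | 231 342 388 | 233 343 388 | 235 343 388 | 237 343 387 | 239 343 387 | 241 343 387 | 243 343 398 | 245 343 385 | 247 342 384 | 249 342 381 | 251 342 380 | 253 341 380 | 255 341 379 | 257 341 379 | 259 341 379 | 261 340 378 | 
[349.5896 234.0465] [350.0652 232.9624] [355.6949 238.1764] [353.0932 226.0597]
[ -0.0197 -50.8537   0.0254  -2.3576   0.0023  -0.0005  -0.0004] [ 0.1264  0.9442 -0.1105  2.0846  0.6608  0.1461 -0.5062]
```

```bash
python3 - <<'E'
from h import *
S=manip.grab_frame("scene")
a=cv2.imread("pics/scene0.png").astype(int);c=S["color"].astype(int)
d=np.abs(c-a).sum(2)
for r in range(190,226,2):
    q=[x for x in range(285,335) if d[r,x]>35]
    print(r,[(x,c[r,x].sum()) for x in (q[0],q[-1])] if q else None,len(q),"mean",int(np.mean([c[r,x].sum() for x in q])) if q else 0)
print("bg",a[215,310].sum())
g=c[196:224,296:324].sum(2);print(g[::2,::2])
E
```

```text
190 [(299, np.int64(294)), (321, np.int64(318))] 23 mean 166
192 [(300, np.int64(330)), (320, np.int64(296))] 21 mean 169
194 [(301, np.int64(295)), (320, np.int64(350))] 20 mean 172
196 [(301, np.int64(269)), (319, np.int64(316))] 19 mean 171
198 [(301, np.int64(275)), (318, np.int64(268))] 18 mean 173
200 [(293, np.int64(382)), (318, np.int64(338))] 19 mean 196
202 [(292, np.int64(381)), (317, np.int64(321))] 21 mean 220
204 [(292, np.int64(364)), (315, np.int64(326))] 21 mean 219
206 [(292, np.int64(369)), (314, np.int64(297))] 19 mean 210
208 [(290, np.int64(370)), (314, np.int64(345))] 18 mean 234
210 [(289, np.int64(352)), (314, np.int64(343))] 12 mean 243
212 [(306, np.int64(334)), (314, np.int64(342))] 9 mean 237
214 [(307, np.int64(311)), (313, np.int64(287))] 7 mean 243
216 [(310, np.int64(335)), (311, np.int64(338))] 2 mean 336
218 None 0 mean 0
220 None 0 mean 0
222 None 0 mean 0
224 None 0 mean 0
bg 384
[[389 390 353 194 164 147 139 155 148 145 150 209 371 381]
 [387 389 352 238 197 141 139 149 139 143 148 268 386 381]
 [386 389 377 290 201 139 133 141 140 142 159 338 391 389]
 [383 352 331 267 172 141 140 139 143 163 253 374 392 394]
 [371 246 268 216 200 180 149 147 141 214 373 391 388 390]
 [379 295 236 179 158 160 152 144 165 297 391 394 392 391]
 [389 382 341 261 184 145 137 145 182 345 393 394 395 393]
 [386 388 387 382 352 250 148 166 212 343 392 392 393 393]
 [383 385 387 388 387 334 167 181 228 342 390 391 392 394]
 [383 384 385 385 389 370 241 193 245 353 390 389 390 393]
 [383 384 384 386 388 388 371 335 355 387 390 386 386 387]
 [386 386 385 385 385 388 388 389 390 390 390 391 389 386]
 [383 387 388 389 386 389 388 387 378 380 372 369 368 378]
 [383 383 386 390 390 379 351 328 298 297 299 299 302 307]]
```

Emit:
{"name": "drive_tool", "arguments": {
  "motion": [
    [[0,0,0,0,0,0.05,-1],[0,0,0,0,0,0.05,-1],[0,0,0,0,0,0,-1]]
  ]
}}

```text
clock: 14.2
position: [0.4907, -0.0753, -0.0356]
eef_rot: [[-0.088, 0.996, 0.003], [0.996, 0.088, -0.001], [-0.002, 0.003, -1.0]]
force: [-5.9, 2.4, 41.7]
opening: -0.0001
gripper_force: 20.9
```

```bash
python3 - <<'E'
from h import *
np.set_printoptions(precision=4,suppress=True)
S=manip.grab_frame("scene");s=manip.sense()
c=S["color"].astype(int);print(s["position"],s["force"],s["tau"]);print(c[206:226:2,304:320:2].sum(2))
print("k4",proj(S,[.5384,-.2056,.012]),proj(S,[.5384,-.2056,.05]))
E
```

```text
[ 0.4907 -0.0753 -0.0356] [-6.1976  0.6201 41.9138] [  0.3656 -32.0967   0.8226  -4.4572   0.2096  -1.2101   0.0013]
[[160 164 159 145 161 275 388 393]
 [181 144 140 141 181 342 390 394]
 [349 254 148 160 206 341 393 392]
 [388 330 168 178 233 340 388 391]
 [388 357 233 197 250 353 388 388]
 [387 389 372 335 348 386 390 389]
 [387 386 388 390 389 389 391 391]
 [386 387 387 384 380 378 374 368]
 [388 378 351 328 299 294 296 298]
 [340 285 267 270 278 282 286 295]]
k4 [275.1475 205.4392] [274.1343 197.804 ]
```

Emit:
{"name": "drive_tool", "arguments": {
  "motion": [
    [[0,0,0,0,0,-0.3,1],[0,0,0,0,0,-0.7,1],[0,0,0,0,0,-0.8,1],[0,0,0,0,0,-0.8,1],[0,0,0,0,0,0,1]]
  ]
}}

```text
clock: 14.75
position: [0.493, -0.0754, 0.0681]
eef_rot: [[-0.087, 0.996, 0.007], [0.996, 0.087, -0.0], [-0.001, 0.007, -1.0]]
force: [0.7, -1.1, -0.8]
opening: 0.0724
gripper_force: 0.0
```

```bash
cat > knob.py <<'E'
from h import *
np.set_printoptions(precision=4,suppress=True)
S=manip.grab_frame("scene");t=manip.grab_frame("top");s=manip.sense();print(s["clock"],s["position"],s["force"])
for p,n,x0,x1,y0,y1,z in((t,"top",372,410,205,240,.056),(S,"scene",255,285,185,212,.045)):
    g=p["color"][y0:y1,x0:x1].astype(int).sum(2);m=(g<200).astype(np.uint8)
    k,l,st,c=cv2.connectedComponentsWithStats(m)
    for i in range(1,k):
        if st[i,4]>8:u=c[i]+[x0,y0];print(n,"knob",u,st[i],atz(p,u,z))
    for r in manip.trace(p,"lid"):
        k2=cv2.convexHull(np.vstack(cv2.findContours(r["mask"].astype(np.uint8),cv2.RETR_EXTERNAL,cv2.CHAIN_APPROX_NONE)[0]))
        e=cv2.fitEllipse(k2);print(n,round(r["score"],2),np.round(e[0],1),np.round(e[1],1),atz(p,e[0],.013))
E
python3 knob.py
```

```text
14.85 [ 0.4909 -0.0755  0.0652] [ 0.7818 -0.0102 -0.2736]
top knob [388.2104 225.1806] [   0    0   38   35 1041] [ 0.5126 -0.2062  0.056 ]
top 0.95 [397.9 208.7] [19.4 41.4] [ 0.5808 -0.2479  0.013 ]
top 0.86 [266.7 289.1] [47.3 49. ] [0.2818 0.2191 0.013 ]
top 0.72 [334.3 273.3] [47.8 48.4] [ 0.3423 -0.0194  0.013 ]
scene knob [269.1714 197.4857] [12  9  5  8 35] [ 0.5436 -0.2263  0.045 ]
scene 0.96 [408.8 213.4] [31.5 46.7] [0.2908 0.2234 0.013 ]
scene 0.88 [269.7 204.6] [29.7 45.1] [ 0.5473 -0.2248  0.013 ]
scene 0.75 [244.5 176.7] [19.7 27.3] [ 0.4789 -0.4267  0.013 ]
scene 0.65 [345.1 197.4] [30.5 44.5] [ 0.3498 -0.0153  0.013 ]
scene 0.16 [366.  310.3] [25.5 41.4] [0.7261 0.3069 0.013 ]
```

```bash
python3 - <<'E'
from h import *
np.set_printoptions(precision=4,suppress=True)
S=manip.grab_frame("scene");t=manip.grab_frame("top")
for f,p,x0,x1,y0,y1,z in(("scene",S,255,285,185,212,.045),("top",t,372,410,205,240,.056)):
    m=(cv2.imread(f"pics/{f}0.png")[y0:y1,x0:x1].astype(int).sum(2)<200).astype(np.uint8)
    k,l,st,c=cv2.connectedComponentsWithStats(m)
    for i in range(1,k):
        if st[i,4]>8:print(f,c[i]+[x0,y0],st[i],atz(p,c[i]+[x0,y0],z))
E
```

```text
scene [273.1053 196.3421] [16  8  5  8 38] [ 0.5303 -0.2186  0.045 ]
top [392.5455 222.25  ] [17 14  8  8 44] [ 0.5234 -0.2216  0.056 ]
```

Emit:
{"name": "drive_tool", "arguments": {
  "motion": [
    [[0,0,0,-0.795,0.169,0,1],[0,0,0,-0.795,0.169,0,1],[0,0,0,-0.795,0.169,0,1],[0,0,0,-0.795,0.169,0,1],[0,0,0,-0.795,0.169,0,1],[0,0,0,0,0,0,1],[0,0,0,0,0,0,1]]
  ]
}}

```text
clock: 15.75
position: [0.5374, -0.2309, 0.0636]
eef_rot: [[-0.086, 0.996, -0.002], [0.996, 0.086, 0.001], [0.001, -0.002, -1.0]]
force: [0.5, 1.2, -0.4]
opening: 0.0853
gripper_force: 0.0
```

```bash
python3 - <<'E'
from h import *
s=manip.sense();print(s["position"],s["eef_rot"],s["joint_positions"])
S=manip.grab_frame("scene");print(proj(S,np.array(s["position"])+[0,0,.04]))
E
```

```text
[ 0.53737335 -0.23094613  0.06355043] [[-8.62013786e-02  9.96276255e-01 -1.71619560e-03]
 [ 9.96277423e-01  8.62025842e-02  6.41186786e-04]
 [ 7.86739666e-04 -1.65453575e-03 -9.99998322e-01]] [ 0.57099665  0.84815989 -0.42798316  1.78622585  0.55508893  0.63158615
 -0.10035894]
[267.63372942 183.90736794]
```

Emit:
{"name": "drive_tool", "arguments": {
  "motion": [
    [[0,0,0,0,0,0.5,1],[0,0,0,0,0,0.5,1],[0,0,0,0,0,0.4,1],[0,0,0,0,0,0.25,1],[0,0,0,0,0,0.15,1],[0,0,0,0,0,0,0],[0,0,0,0,0,0,-0.3],[0,0,0,0,0,0,-0.3]]
  ]
}}

```text
clock: 16.6
position: [0.5387, -0.2307, -0.0065]
eef_rot: [[-0.088, 0.996, 0.001], [0.996, 0.088, -0.0], [-0.0, 0.001, -1.0]]
force: [0.6, -0.0, 0.6]
opening: 0.0438
gripper_force: 0.0
```

Emit:
{"name": "drive_tool", "arguments": {
  "motion": [
    [[0,0,0,0,0,0,-0.5],[0,0,0,0,0,0,-0.5],[0,0,0,0,0,0,-1],[0,0,0,0,0,0,-1]]
  ],
  "squeeze": 30
}}

```text
clock: 17.0
position: [0.5388, -0.2308, -0.0064]
eef_rot: [[-0.088, 0.996, 0.001], [0.996, 0.088, -0.001], [-0.001, 0.001, -1.0]]
force: [-0.4, 1.1, 6.3]
opening: 0.0258
gripper_force: 29.7
```

Emit:
{"name": "drive_tool", "arguments": {
  "motion": [
    [[0,0,0,0,0,-0.1,-1],[0,0,0,0,0,-0.2,-1],[0,0,0,0,0,-0.3,-1],[0,0,0,0,0,-0.3,-1],[0,0,0,0,0,-0.2,-1],[0,0,0,0,0,0,-1],[0,0,0,0,0,0,-1]]
  ],
  "squeeze": 45
}}

```text
clock: 17.7
position: [0.5382, -0.2307, 0.037]
eef_rot: [[-0.088, 0.996, 0.0], [0.996, 0.088, -0.0], [-0.0, 0.0, -1.0]]
force: [0.2, 0.2, -2.6]
opening: 0.0254
gripper_force: 44.4
```

```bash
python3 lid.py
```

```text
17.8 [ 0.5377 -0.2305  0.0364] [ 0.372   0.5035 -2.4147] [-0.0015  0.0186  0.0166] 0.025586106504387578 44.39751342055388
scene 0.67 [408.4 213.1] [30.7 47.7] bb (385, 198, 48, 30)
scene 0.62 [268.4 195.8] [29.6 47.1] bb (245, 181, 47, 30)
scene 0.61 [345.3 197.5] [29.8 44.9] bb (323, 183, 45, 30)
top 0.86 [334.5 273.7] [47.8 49.5] bb (311, 249, 48, 50)
top 0.82 [266.7 288.7] [48.  48.7] bb (243, 265, 48, 49)
top 0.56 [393.  219.4] [43.9 48.8] bb (371, 196, 45, 47)
```

Emit:
{"name": "drive_tool", "arguments": {
  "motion": [
    [[0,0,0,0,0,-0.5,-1],[0,0,0,0,0,-0.7,-1],[0,0,0,0,0,-0.6,-1],[0,0,0,0,0,-0.4,-1],[0,0,0,0.3,0.12,0,-1],[0,0,0,0.6,0.22,0,-1],[0,0,0,0.8,0.3,0,-1],[0,0,0,0.8,0.3,0,-1],[0,0,0,0.8,0.3,0,-1],[0,0,0,0.8,0.3,0,-1],[0,0,0,0.8,0.3,0,-1],[0,0,0,0.8,0.3,0,-1],[0,0,0,0.7,0.3,0,-1],[0,0,0,0.5,0.2,0,-1],[0,0,0,0.3,0.12,0,-1],[0,0,0,0,0,0,-1],[0,0,0,0,0,0,-1],[0,0,0,0,0,0,-1]]
  ]
}}

```text
clock: 19.7
position: [0.6223, 0.0635, 0.1243]
eef_rot: [[-0.085, 0.996, -0.001], [0.996, 0.085, -0.002], [-0.002, -0.001, -1.0]]
force: [-0.1, 0.1, -3.4]
opening: 0.0254
gripper_force: 44.7
```

```bash
cat > fit.py <<'E'
from h import *
from scipy.optimize import least_squares
np.set_printoptions(precision=4,suppress=True)
def circ(p,c,r,n=72):
    a=np.linspace(0,2*np.pi,n,endpoint=False);return np.array([proj(p,[c[0]+r*np.cos(x),c[1]+r*np.sin(x),c[2]]) for x in a])
def hullof(p,thing,near,rad=25):
    for r in manip.trace(p,thing):
        if np.hypot(*(np.array(r["centre"])-near))<rad:
            return r["mask"],round(r["score"],2)
    return None,0
E
python3 lid.py; python3 - <<'E'
from fit import *
S=manip.grab_frame("scene");t=manip.grab_frame("top")
for p,n,near in((S,"scene",(318,235)),(t,"top",(313,190))):
  for th in("lid","lid_knob","bowl_rim"):
    m,sc=hullof(p,th,np.array(near),35)
    if m is None:print(n,th,"none");continue
    ys,xs=np.where(m);print(n,th,sc,m.sum(),xs.min(),xs.max(),ys.min(),ys.max())
s=manip.sense();P=np.array(s["position"]);z=P[2]+.0065+.013
for p in(S,t):
    q=circ(p,[P[0],P[1],z],.086);print("pred",q.min(0),q.max(0))
    q=circ(p,[.621,.063,.075],.08);print("bowl pred",q.min(0),q.max(0))
E
```

```text
19.8 [0.6226 0.0639 0.1246] [ 0.0294  0.217  -2.3671] [0.0423 0.0127 0.0329] 0.025349981409093333 44.72897120809648
scene 0.82 [408.3 213.2] [30.9 46. ] bb (386, 198, 46, 30)
scene 0.67 [318.1 224.8] [38.4 56.1] bb (291, 207, 55, 38)
top 0.83 [304.4 194.2] [29.2 48.4] bb (287, 172, 38, 41)
top 0.82 [266.3 288.9] [48.6 50.1] bb (243, 264, 48, 50)
top 0.59 [322.2 273. ] [22.3 44.5] bb (311, 252, 21, 44)
scene lid 0.97 1542 291 346 207 244
scene lid_knob 0.67 1499 291 345 206 244
scene bowl_rim 0.63 928 295 342 237 266
top lid 0.57 758 287 324 171 212
top lid_knob 0.63 769 287 324 171 212
top bowl_rim 0.57 43 305 324 211 215
pred [290.8351 203.8742] [346.7279 243.2353]
bowl pred [293.9096 219.7918] [343.8637 256.4123]
pred [286.2311 163.2301] [336.7763 212.5062]
bowl pred [290.1608 170.7312] [335.3094 214.8326]
```

Emit:
{"name": "drive_tool", "arguments": {
  "motion": [
    [[0,0,0,0,0,0.3,-1],[0,0,0,0,0,0.4,-1],[0,0,0,0,0,0.3,-1],[0,0,0,0,0,0.15,-1],[0,0,0,0,0,0.1,-1],[0,0,0,0,0,0.05,-1],[0,0,0,0,0,0,-1],[0,0,0,0,0,0,-1]]
  ]
}}

```text
clock: 21.1
position: [0.6233, 0.0661, 0.0733]
eef_rot: [[-0.088, 0.996, 0.001], [0.996, 0.088, 0.0], [0.0, 0.001, -1.0]]
force: [0.4, 1.1, -3.2]
opening: 0.0255
gripper_force: 44.7
```

Emit:
{"name": "drive_tool", "arguments": {
  "motion": [
    [[0,0,0,0,0,0.05,-1],[0,0,0,0,0,0.05,-1],[0,0,0,0,0,0,-1],[0,0,0,0,0,0,-1]]
  ]
}}

```text
clock: 21.5
position: [0.6228, 0.066, 0.0687]
eef_rot: [[-0.088, 0.996, -0.0], [0.996, 0.088, -0.0], [-0.0, -0.0, -1.0]]
force: [-0.5, -0.0, -2.5]
opening: 0.0251
gripper_force: 44.7
```

Emit:
{"name": "drive_tool", "arguments": {
  "motion": [
    [[0,0,0,-0.05,-0.02,0,-1],[0,0,0,0,0,0.05,-1],[0,0,0,0,0,0.05,-1],[0,0,0,0,0,0,-1],[0,0,0,0,0,0,-1]]
  ]
}}

```text
clock: 22.0
position: [0.6222, 0.064, 0.0647]
eef_rot: [[-0.088, 0.996, -0.0], [0.996, 0.088, -0.0], [-0.0, -0.0, -1.0]]
force: [-0.2, 0.3, -2.8]
opening: 0.0252
gripper_force: 44.7
```

Emit:
{"name": "drive_tool", "arguments": {
  "motion": [
    [[0,0,0,0,0,0.05,-1],[0,0,0,0,0,0.05,-1],[0,0,0,0,0,0,-1],[0,0,0,0,0,0,-1]]
  ]
}}

```text
clock: 22.4
position: [0.6223, 0.064, 0.061]
eef_rot: [[-0.088, 0.996, 0.0], [0.996, 0.088, -0.0], [-0.0, 0.0, -1.0]]
force: [-0.7, -0.5, 1.7]
opening: 0.0258
gripper_force: 45.0
```

Emit:
{"name": "drive_tool", "arguments": {
  "motion": [
    [[0,0,0,0,0,0.01,-1],[0,0,0,0,0,0,-0.3],[0,0,0,0,0,0,0.2],[0,0,0,0,0,0,0.6],[0,0,0,0,0,0,0.8],[0,0,0,0,0,0,0.8],[0,0,0,0,0,-0.2,0.8],[0,0,0,0,0,-0.5,0.8],[0,0,0,0,0,-0.8,0.8],[0,0,0,0,0,-0.8,1],[0,0,0,0,0,-0.8,1],[0,0,0,0,0,-0.8,1],[0,0,0,0,0,-0.8,1],[0,0,0,0,0,0,1]]
  ]
}}

```text
clock: 23.8
position: [0.6252, 0.0653, 0.2541]
eef_rot: [[-0.088, 0.996, 0.01], [0.996, 0.088, 0.002], [0.002, 0.01, -1.0]]
force: [0.3, 1.2, -0.1]
opening: 0.0857
gripper_force: 0.0
```

```bash
python3 - <<'E'
from fit import *
S=manip.grab_frame("scene");t=manip.grab_frame("top");s=manip.sense();print(s["clock"],s["position"],s["force"])
for p,n,near in((S,"scene",(318,235)),(t,"top",(313,190))):
  for th in("lid","lid_knob","bowl_rim"):
    m,sc=hullof(p,th,np.array(near),35)
    if m is None:print(n,th,"none");continue
    ys,xs=np.where(m);print(n,th,sc,m.sum(),xs.min(),xs.max(),ys.min(),ys.max())
  q=circ(p,[.621,.064,.08],.086);print("seated lid pred",q.min(0),q.max(0))
  for P,z in(((.621,.064),.057+.067),((.621,.064),.03+.067)):print("knob top/bot pred",proj(p,[*P,z]))
g=S["color"][200:245,300:340].astype(int).sum(2);m=(g<190).astype(np.uint8)
k,l,st,c=cv2.connectedComponentsWithStats(m)
for i in range(1,k):
    if st[i,4]>8:print(c[i]+[300,200],st[i])
E
```

```text
23.9 [0.6225 0.0641 0.2495] [-0.6488  0.2362 -0.814 ]
scene lid 0.96 1694 292 345 219 258
scene lid_knob 0.84 1675 292 345 219 259
scene bowl_rim 0.73 233 301 337 255 267
seated lid pred [292.1645 217.5999] [346.0378 257.0018]
knob top/bot pred [318.757  226.5174]
knob top/bot pred [318.9626 232.5475]
top lid 0.61 934 288 325 174 215
top lid_knob 0.65 928 288 325 174 215
top bowl_rim none
seated lid pred [288.0909 168.7307] [336.7658 216.2715]
knob top/bot pred [312.1914 189.495 ]
knob top/bot pred [312.3344 191.2175]
[318.6    230.4909] [16 26  6 11 55]
```

Emit:
{"name": "drive_tool", "arguments": {
  "motion": [
    [[0,0,0,0,0,-0.5,1],[0,0,0,0.4,-0.03,0,1],[0,0,0,0.8,-0.05,0,1],[0,0,0,0.8,-0.05,0,1],[0,0,0,0.8,-0.05,0,1],[0,0,0,0.8,-0.05,0,1],[0,0,0,0.8,-0.05,0,1],[0,0,0,0.8,-0.05,0,1],[0,0,0,0.8,-0.05,0,1],[0,0,0,0.8,-0.05,0,1],[0,0,0,0.35,-0.02,0,1],[0,0,0,0,0,0,1],[0,0,0,0,0,0,1]]
  ]
}}

```text
clock: 25.5
position: [0.5796, 0.3457, 0.2678]
eef_rot: [[-0.087, 0.996, 0.0], [0.996, 0.087, -0.002], [-0.002, -0.0, -1.0]]
force: [0.2, 0.4, -1.3]
opening: 0.0855
gripper_force: 0.0
```

```bash
python3 - <<'E'
from fit import *
S=manip.grab_frame("scene");t=manip.grab_frame("top");s=manip.sense();P=np.array(s["position"]);print(s["clock"],P,s["joint_positions"])
m,sc=hullof(t,"lid",np.array((313,190)),35)
if m is not None:
    ys,xs=np.where(m);print("lid top",sc,xs.min(),xs.max(),ys.min(),ys.max())
g=t["color"][180:205,302:325].astype(int).sum(2);k,l,st,c=cv2.connectedComponentsWithStats((g<200).astype(np.uint8))
for i in range(1,k):
    if st[i,4]>8:u=c[i]+[302,180];print("knob top",u,st[i],atz(t,u,.123))
# hand fingers in scene: dark and changed vs scene0
a=cv2.imread("pics/scene0.png").astype(int);d=(np.abs(S["color"].astype(int)-a).sum(2)>60)
for r in range(190,236,3):
    q=np.where(d[r,370:450])[0]+370;print(r,(q.min(),q.max(),len(q)) if len(q) else None,end=" | ")
R=np.array(s["eef_rot"])
for y in(-.05,.05):print("\nopen tip pred",proj(S,P+R@[0,y,-.013-.0355]))
print("grip top pred",proj(S,[.578,.347,.274]))
E
```

```text
25.6 [0.5803 0.3446 0.2682] [-0.3716  0.725  -0.4838  1.2907  0.3386  1.2068 -0.7865]
lid top 0.89 288 336 169 215
knob top [312.0667 190.3111] [ 7  7  7  8 45] [0.6183 0.0644 0.123 ]
190 (np.int64(407), np.int64(429), 23) | 193 (np.int64(407), np.int64(428), 22) | 196 (np.int64(406), np.int64(428), 23) | 199 (np.int64(406), np.int64(426), 21) | 202 (np.int64(405), np.int64(420), 11) | 205 (np.int64(404), np.int64(418), 8) | 208 (np.int64(404), np.int64(417), 8) | 211 (np.int64(405), np.int64(416), 8) | 214 (np.int64(406), np.int64(415), 10) | 217 (np.int64(406), np.int64(414), 9) | 220 (np.int64(408), np.int64(411), 4) | 223 None | 226 None | 229 None | 232 None | 235 None | 
open tip pred [422.8965 197.5628]

open tip pred [408.3943 220.7358]
grip top pred [414.7564 220.7545]
```

Emit:
{"name": "drive_tool", "arguments": {
  "motion": [
    [[0,0,0,0.09,0,0.2,1],[0,0,0,0,0,0.4,1],[0,0,0,0,0,0.5,1],[0,0,0,0,0,0.5,1],[0,0,0,0,0,0.4,1],[0,0,0,0,0,0.2,1],[0,0,0,0,0,0,1],[0,0,0,0,0,0,1]]
  ]
}}

```text
clock: 26.45
position: [0.5792, 0.351, 0.1809]
eef_rot: [[-0.087, 0.996, 0.001], [0.996, 0.087, 0.001], [0.001, 0.001, -1.0]]
force: [0.0, -0.3, 0.5]
opening: 0.0852
gripper_force: 0.0
```

Emit:
{"name": "drive_tool", "arguments": {
  "motion": [
    [[0,0,0,0,0,0,0.5],[0,0,0,0,0,0,0.2],[0,0,0,0,0,0,0.0],[0,0,0,0,0,0,-0.1],[0,0,0,0,0,0,-0.1]]
  ],
  "squeeze": 35
}}

```text
clock: 26.95
position: [0.5814, 0.3514, 0.1824]
eef_rot: [[-0.087, 0.996, 0.005], [0.996, 0.087, 0.002], [0.002, 0.006, -1.0]]
force: [2.8, -0.1, 5.9]
opening: 0.0385
gripper_force: 5.5
```

Emit:
{"name": "drive_tool", "arguments": {
  "motion": [
    [[0,0,0,0,0,0,-0.3],[0,0,0,0,0,0,-1],[0,0,0,0,0,0,-1],[0,0,0,0,0,0,-1]]
  ],
  "squeeze": 50
}}

```text
clock: 27.35
position: [0.5798, 0.3513, 0.1829]
eef_rot: [[-0.09, 0.996, 0.004], [0.996, 0.09, 0.001], [0.0, 0.004, -1.0]]
force: [-1.2, -2.7, 10.4]
opening: 0.0343
gripper_force: 50.6
```

Emit:
{"name": "drive_tool", "arguments": {
  "motion": [
    [[0,0,0,0,0,0,-1],[0,0,0,0,0,-0.1,-1],[0,0,0,0,0,-0.1,-1],[0,0,0,0,0,-0.1,-1],[0,0,0,0,0,0,-1],[0,0,0,0,0,0,-1]]
  ]
}}

```text
clock: 27.95
position: [0.5796, 0.3512, 0.1928]
eef_rot: [[-0.088, 0.996, 0.002], [0.996, 0.088, 0.001], [0.001, 0.002, -1.0]]
force: [4.8, 3.0, -2.9]
opening: 0.0344
gripper_force: 50.7
```

Emit:
{"name": "drive_tool", "arguments": {
  "motion": [
    [[0,0,0,0,0,-0.2,-1],[0,0,0,0,0,-0.25,-1],[0,0,0,0,0,-0.25,-1],[0,0,0,0,0,-0.25,-1],[0,0,0,0,0,-0.25,-1],[0,0,0,0,0,-0.25,-1],[0,0,0,0,0,-0.25,-1],[0,0,0,0,0,-0.15,-1],[0,0,0,0,0,0,-1],[0,0,0,0,0,0,-1]]
  ]
}}

```text
clock: 28.95
position: [0.5796, 0.3512, 0.2666]
eef_rot: [[-0.088, 0.996, 0.002], [0.996, 0.088, 0.001], [0.001, 0.002, -1.0]]
force: [5.4, 2.5, -2.9]
opening: 0.0342
gripper_force: 52.2
```

Emit:
{"name": "drive_tool", "arguments": {
  "motion": [
    [[0,0,0,0,0,-0.05,-1],[0,0,0,0,0,-0.05,-1],[0,0,0,0,0,-0.025,-1],[0,0,0,0,0,0,-1],[0,0,0,0,0,0,-1]]
  ]
}}

```text
clock: 29.45
position: [0.5796, 0.3512, 0.271]
eef_rot: [[-0.088, 0.996, 0.001], [0.996, 0.088, 0.001], [0.001, 0.001, -1.0]]
force: [6.2, 2.4, -4.3]
opening: 0.0345
gripper_force: 51.7
```

Emit:
{"name": "drive_tool", "arguments": {
  "motion": [
    [[0,0,0,0,0,-0.025,-1],[0,0,0,0,0,-0.015,-1],[0,0,0,0,0,0,-1],[0,0,0,0,0,0,-1]]
  ]
}}

```text
clock: 29.85
position: [0.5795, 0.3512, 0.2725]
eef_rot: [[-0.088, 0.996, 0.001], [0.996, 0.088, 0.001], [0.001, 0.001, -1.0]]
force: [5.5, 3.2, -6.0]
opening: 0.0345
gripper_force: 51.7
```

Emit:
{"name": "drive_tool", "arguments": {
  "motion": [
    [[0,0,0,0,0,-0.025,-1],[0,0,0,0,0,-0.015,-1],[0,0,0,0,0,0,-1],[0,0,0,0,0,0,-1]]
  ]
}}

```text
clock: 30.25
position: [0.5796, 0.3511, 0.274]
eef_rot: [[-0.088, 0.996, 0.001], [0.996, 0.088, 0.001], [0.001, 0.001, -1.0]]
force: [4.8, 2.6, -5.4]
opening: 0.0347
gripper_force: 51.6
```

```bash
python3 - <<'E'
from fit import *
S=manip.grab_frame("scene");t=manip.grab_frame("top");s=manip.sense();print(s["clock"],s["position"],s["force"],s["opening"],s["gripper_force"])
# camera height: shift of camera body against first picture
a=cv2.imread("pics/scene0.png")[222:250,362:392]
r=cv2.matchTemplate(S["color"][180:260,340:410],a,cv2.TM_CCOEFF_NORMED);_,v,_,l=cv2.minMaxLoc(r);print("camera patch shift",v,l[0]+340-362,l[1]+180-222)
c=np.array([.585,.262,.178]);print("pred for +90mm",proj(S,c+[0,0,.09])-proj(S,c),"for 45",proj(S,c+[0,0,.045])-proj(S,c))
g=t["color"][180:205,302:325].astype(int).sum(2);k,l,st,c=cv2.connectedComponentsWithStats((g<200).astype(np.uint8))
for i in range(1,k):
    if st[i,4]>8:u=c[i]+[302,180];print("knob top",u,atz(t,u,.123))
E
```

```text
30.35 [0.5796 0.3511 0.274 ] [ 5.5874  3.4139 -5.6192] 0.03447141427992199 51.62088468885486
camera patch shift 0.9654110074043274 2 -23
pred for +90mm [  2.7802 -23.1806] for 45 [  1.3515 -11.2688]
knob top [312.0652 190.2174] [0.6187 0.0644 0.123 ]
```

Emit:
{"name": "drive_tool", "arguments": {
  "motion": [
    [[0,0,0,0,0,-0.025,-1],[0,0,0,0,0,-0.015,-1],[0,0,0,0,0,0,-1],[0,0,0,0,0,0,-1],[0,0,0,0,0,0,-1]]
  ]
}}

```text
clock: 30.85
position: [0.5795, 0.3511, 0.2741]
eef_rot: [[-0.088, 0.996, 0.0], [0.996, 0.088, 0.0], [0.0, 0.0, -1.0]]
force: [7.2, 4.9, -12.5]
opening: 0.0346
gripper_force: 51.1
```

End stop felt (force rose to −12.5 N with no further travel); handing in.

```bash
python3 -c "
from workcell import manip
print(manip.job_done())"
```

```text
the job is handed in; nothing more can be done
None
```

The glass lid is on the bowl, seated and let go about 3 mm from the bowl's measured centre, and the camera is held at the second stop with the bar squeezed; the job was handed in at about 31 s, but no verdict came back. My first grasp missed the knob and slid the lid about 15 mm along the table, because the reported tool height read about 35 mm low; I corrected for that before picking it up.

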